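# Load a lichen specimen into the viewing changer and index it one click

## Task

Put the loose lichen specimen holder into the empty cup at the loading fin of the specimen changer; the cup's key stands at an angle you cannot know beforehand, so press lightly and twist until the holder's slot drops over the key and the holder is fully home. Then turn the wheel exactly one click clockwise (seen from above), so that the specimen stands before the viewer's lens, and let go. Press and twist gently throughout (about 5 N is plenty, pushing, knocking or wrenching the holder against the changer with 35 N is too much) and leave the other things on the table where they are.

Things in the scene. Friction and masses are not known exactly. Their poses are not given: they have to be found in the camera images.
- holder: Loose black specimen holder with a grey-green lichen tuft on top, 90 g, upright on the sheet (z = 0), any yaw. Origin: centre of underside, z up. Round foot 34 mm across, z 0 to 24 mm; grip block z 24 to 60 mm, 24 mm thick along x (grip across this), 36 mm along y; bark disc and tuft up to about 69 mm. Across the underside an open slot along y, 7.5 mm wide, 8 mm deep; either half turn fits the key.
- changer: Specimen changer: fixed round grey base, 244 mm across, origin under the wheel's axis on the table, z up. Its wheel carries six cups at 80 mm radius, 60 degrees apart; the three farthest from the loading cup hold fixed specimens (tops at 100 mm height), the two beside it are empty. An aluminium fin on the base's -x edge, 26 mm high, marks the loading station. Plunger housing at the +x edge.
- cup (a point): Centre of the floor of the cup to load, 30 mm above the table, turns with the wheel; at the start beside the fin. Site x points to the wheel's axis, z up. The cup is round, open above, inner diameter 36 mm, outer 43 mm, its rim 21 mm above this point. When the holder's origin is at this point it is fully home.
- key_top (a point): Point 6 mm above the cup's floor centre: top of a steel key on the floor, a bar 30 mm long, 6 mm wide, 6 mm high. Its angle is not measured: it lies within 0.75 rad either way of the wheel's radius (point x shows the radius, not the bar), and too stiff to turn by a light press. A holder resting on it stands 6 mm high, and drops once its slot is within 0.05 rad of the bar; a small wiggle helps it home.
- handle (a point): Middle of the wheel's handle, on the wheel's axis, 92 mm above the table: an upright black bar, 12 mm thick along the point's x (grip across this), 60 mm long along its y, from 73 to 105 mm height; it turns with the wheel.
- lens (a point): Centre of the viewer's lens, 86 mm above the table, fixed to the base: a black barrel 32 mm across on an aluminium pillar, reaching from here 63 mm outwards, top at 104 mm. It stands one station (60 degrees) clockwise from the fin, seen from above.
- wheel (a joint): Angle of the wheel, rad, 0 at the start, growing clockwise seen from above. A sprung nose clicks between two pins every 1.047 rad (60 degrees); leaving a click takes about 0.2 to 0.3 N m, and the nose pulls the wheel the last 0.04 rad into the next one. Between clicks it turns freely and stays where left. Stops at -1.25 and 2.3.
- pocket_scope: Bystander: pocket microscope standing upright, black and grey cylinder 34 mm in diameter, 76 mm tall, origin at the centre of its underside.
- jar: Bystander: small glass jar with a white cap, 40 mm in diameter, 50 mm tall, origin at the centre of its underside.
- bark: Bystander: piece of bark with lichen, 75 x 36 x 18 mm, at the left, origin under its centre.
- twig: Bystander: lichened twig about 170 mm long and 80 mm wide over its side shoots, at the right, origin under its middle.
- glasses: Bystander: black-rimmed spectacles, 120 mm wide, 135 mm deep, 42 mm high, at the left, origin under the middle.
Mind the look-alikes: they are no part of the job. What is shaped like the holder but purple or red is not meant.

How it is judged:
On the way, in this order (a step that is already met when the one before it is completed fails the run):
1. the holder is fully home in the cup at the loading station, the wheel still in its first click (z of holder in the frame of cup between -0.003 and 0.002 m and horizontal distance between holder and cup below 0.003 m and angle between holder's own z axis and vertical below 0.07 rad and value of joint wheel between -0.15 and 0.15 rad), for 0.2 s.
2. the wheel has been turned one click clockwise with the holder home in its cup (z of holder in the frame of cup between -0.003 and 0.002 m and horizontal distance between holder and cup below 0.003 m and angle between holder's own z axis and vertical below 0.07 rad and value of joint wheel between 0.97 and 1.12 rad), for 0.2 s.
At the end, for the whole second after the job is handed in: The holder is home in its cup (underside within 2 mm of the cup floor, within 3 mm of its centre, upright within 0.07 rad), the wheel rests in the first click clockwise (0.97 to 1.12 rad), and everything is still and released (all of step 2 and linear speed of holder below 0.02 m/s); the robot touches nothing.
It fails at once if the holder is pushed, knocked or wrenched against the changer with more than 35 N (contact force between holder and changer above 35 N).
It fails at once if the wheel is turned past the one click (beyond 1.4 rad) or backwards (beyond -0.3 rad) (value of joint wheel above 1.4 rad or value of joint wheel below -0.3 rad).
It fails at once if a bystander is moved by more than 30 mm (distance of any of pocket_scope, jar, bark, twig, glasses from where it was at the start of the episode above 0.03 m).
It also fails if it takes over 72 s, if anything falls off the work surface, if the arm or the gripper's body presses on something with over 40 N, if the wrist force passes 120 N, or if a joint passes its speed limit or range.

## Robot

A 6-joint arm with a two-finger parallel gripper is mounted at the origin on the work surface. World frame = base frame: x ahead of the robot, y to its left, z up, the work surface at z = 0. Lengths are in m, angles in rad, forces in N, time in s.
With the tool pointing down it reaches from about 0.35 to 0.85 m from the base axis. Payload 8.1 kg.
Tool frame: the origin (TCP) lies at the centre of the arm's flange, where the gripper is bolted on; the fingertips stand 186 mm ahead of it and the grasp point (between the pads) lies 167 mm ahead of it; z points along the fingers, y is the direction in which the jaws open and shut (so a half turn about z gives the same grasp; the last joint's range is limited). The gripper opens to 93 mm and grips with 3 to 60 N. Pads are 15 mm wide; open, the fingers measure 128 mm over their backs; the gripper's body (75 mm by 188 mm) begins 65 mm behind the grasp point.
Start: joints at [-1.269, 0.13, 1.488, -0, 1.523, -0.085], TCP at [0.226, -0.556, 0.405] pointing down, gripper open.
Joint ranges: [-2.96, 2.96], [-0.89, 2.26], [0.02, 2.5], [-1.34, 4.48], [0, 2.73], [-2.66, 2.66]. Speed limits (rad/s): [2.39, 2.39, 2.79, 3.14, 3.14, 3.14].

## Interface

Orientations are given as a rotation vector (axis times angle).
In Python, from plant import robot, viewer, order gives the robot as it stands.
- The arm moves only by the tool apply_moves, never from a script. Its argument "deltas" is a list of rows, each a list of 3 entries, a list of its own where there are three numbers: the finger opening in mm, from 0 to 93, then the shift along the tool's x, y, z in mm, then the turn about the tool's z in rad. In form: [[grip, [dx, dy, dz], yaw], ...]. A call has 1 to 5 rows; each row shifts and turns the commanded pose from where the row before left it, along the tool's axes as they then stand; what a row does not reach is not made up. A row lasts 1/8 s, in which the tool goes at most 62.5 mm and 10.7 degrees, less where a joint would pass 70% of its speed; a pose out of reach is approached as far as the arm can. A call is refused whole if a number of a shift passes 62.5 or a number of a turn 0.188, either way. A call with a gripper value outside its range is refused whole. The fingers move at their own pace and stop on an object; "grip_force" is the grip in N (left out, the last holds). Time passes only in rows, so rows that do not move let the fingers close. It gives the time, the measured TCP pose, the force and the opening at its end, in the units of the state.
- robot.read_state(): the state, without advancing time (a new reading comes with each control period).
- viewer.read_camera(name): name is "scene" or "top" or "wrist"; returns the picture (384x512x3 uint8, blue, green, red); there is no depth.
- viewer.get_calibration(name): a dict with "fx", "fy", "cx", "cy" (pixels), "R" (3x3) and "t" (3): a world point X has camera coordinates R X + t. Camera axes: x right, y down, z forward; pixel columns grow to the right and rows downward; lengths in m; the calibration is good to about 2 mm. A picture is of the moment at which its call begins: read the wrist's pose just before it. get_calibration takes no time and is no camera call; for the wrist camera it gives the pose at the moment of the call.
- order.close_job(): hands the job in, once; it reports no verdict.
The state is a dict: "t": time; "q": joint angles; "dq": joint speeds; "joint_torque": joint torques, N m; "tool_pos": TCP position; "orientation": TCP orientation; "force": force on the tool from outside, world axes, zero at the start; "wrist_torque": the same for the moment, N m; "opening": finger opening in m.
Only numpy, scipy, OpenCV 4.12 (cv2) and the standard library are available. Lean on these libraries where they do the work, as an engineer would, in place of code of your own. Each camera call takes 0.05 s, during which the arm holds its last target. There are 200 camera calls.

## Working session

There is one attempt and no reset: what is moved stays moved. The work goes in short steps, Python scripts to look and compute and a tool call to move; the robot and the scene stay as the last step left them, time stands still between calls to the robot, and variables do not carry over. Pictures are saved under pics/ and viewed, about 8 in all and at most 12, crops included, and the job is handed in when it is done.

Besides the shell and the picture viewer there is one more tool, called after "Emit:" in YAML: its name, and indented under it one key for each argument. apply_moves: Moves the arm, as the interface text tells. Its arguments: {"type":"object","properties":{"deltas":{"type":"array"},"grip_force":{"type":"number"}},"required":["deltas"]}

```bash
mkdir -p pics; ls; python3 - <<'E'
from plant import robot, viewer, order
import cv2,numpy as np
print(robot.read_state())
a=[viewer.read_camera(n) for n in("top","scene")]
for n,i in zip(("top","scene"),a): cv2.imwrite(f"pics/{n}0.png",i)
for n in("top","scene"): print(viewer.get_calibration(n))
cv2.imwrite("pics/top0b.png",cv2.resize(a[0],(800,600),interpolation=cv2.INTER_CUBIC))
cv2.imwrite("pics/scene0b.png",cv2.resize(a[1],(800,600),interpolation=cv2.INTER_CUBIC))
E
```

```text
pics
{'t': 0.0, 'q': array([-1.26940501e+00,  1.31122386e-01,  1.48927040e+00, -1.02870301e-05,
        1.52302043e+00, -8.53721513e-02]), 'dq': array([ 0.00064706, -0.00027631,  0.00027577,  0.00051257, -0.0002534 ,
       -0.00020513]), 'joint_torque': array([-6.15497993e-04, -5.59838676e+01, -4.91765249e+01,  7.69159477e-02,
        3.58450657e-02, -1.73547960e-04]), 'tool_pos': array([ 0.22628013, -0.55544177,  0.40371519]), 'orientation': array([-3.08125791e+00, -6.03400298e-01,  3.24138017e-04]), 'force': array([-0.31033131, -0.26114103, -0.19675376]), 'wrist_torque': array([0.05298693, 0.00129801, 0.0086915 ]), 'opening': 0.09282260808033435}
{'fx': 370.26360899759686, 'fy': 370.26360899759686, 'cx': 252.8679328790028, 'cy': 192.08662867125898, 'R': array([[ 0.02067986, -0.99941176,  0.02735825],
       [-0.99324771, -0.02366134, -0.11357433],
       [ 0.11415485, -0.02482481, -0.99315276]]), 't': array([-0.02669992,  0.56965226,  1.11509927])}
{'fx': 354.2816344955389, 'fy': 354.2816344955389, 'cx': 259.72297823307906, 'cy': 190.49451007428047, 'R': array([[ 0.00123808,  0.99998949,  0.00441523],
       [ 0.82074368,  0.00150627, -0.57129461],
       [-0.57129526,  0.00433108, -0.82073319]]), 't': array([-0.00668826, -0.41733985,  1.32176489])}
```

View pics/top0b.png

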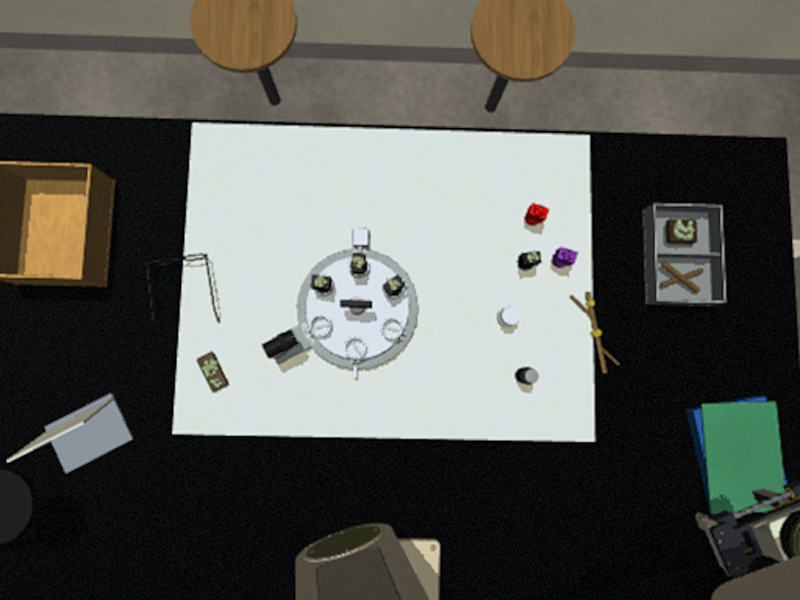

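View pics/scene0b.png

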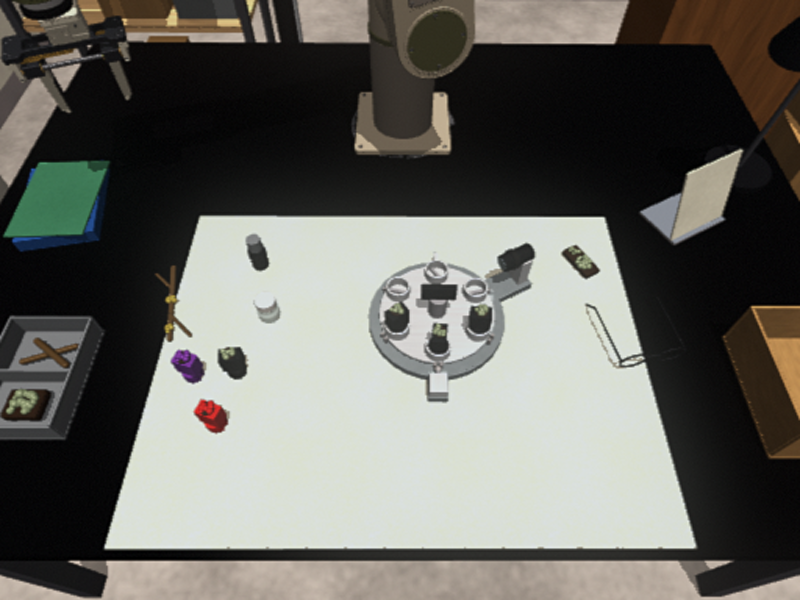

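Top picture (800×600): the black holder with a grey-green tuft is at (529,260). Look-alikes are purple (565,257), red (537,214), the pocket scope (527,376), and the fixed specimens at (321,284), (358,265) and (394,286). The loading cup is at (356,348) with the fin at (355,370), the handle at (356,303), and the lens at lower left (283,345). I choose (529,260) and will check it in a crop.

```bash
cat > h.py <<'E'
import numpy as np,cv2
from plant import robot,viewer,order
from scipy.spatial.transform import Rotation as Ro
def ray(c,u,v):
    d=c['R'].T@np.array([(u-c['cx'])/c['fx'],(v-c['cy'])/c['fy'],1]); return -c['R'].T@c['t'],d
def at_z(c,u,v,z):
    o,d=ray(c,u,v); return o+d*(z-o[2])/d[2]
def proj(c,X):
    p=c['R']@np.asarray(X,float)+c['t']; return c['fx']*p[0]/p[2]+c['cx'],c['fy']*p[1]/p[2]+c['cy']
E
python3 - <<'E'
from h import *
t=viewer.get_calibration("top");s=viewer.get_calibration("scene")
k=.64
def tri(a,b):
    A=[];B=[]
    for c,(u,v) in((t,a),(s,b)):
        o,d=ray(c,u*k,v*k);d/=np.linalg.norm(d);P=np.eye(3)-np.outer(d,d);A.append(P);B.append(P@o)
    return np.linalg.solve(sum(A),sum(B))
print("holder",at_z(t,529*k,260*k,.05),at_z(s,232*k,361*k,.045))
print("handle",tri((356,303),(438,292)))
print("base", at_z(t,357*k,309*k,.025))
print("cup", at_z(t,356*k,348.5*k,.051),at_z(s,436*k,269*k,.051))
print("lens", at_z(t,275*k,346*k,.1))
ti=cv2.imread("pics/top0.png");si=cv2.imread("pics/scene0.png")
f=lambda i,x,y,w:cv2.resize(i[y:y+w,x:x+w],(390,390),interpolation=cv2.INTER_CUBIC)
cv2.imwrite("pics/c1.png",np.vstack([np.hstack([f(ti,312,138,56),f(ti,185,150,90)]),np.hstack([f(si,112,205,56),f(si,235,155,90)])])[:, :])
i=cv2.imread("pics/c1.png");cv2.imwrite("pics/c1.png",cv2.resize(i,(600,600),interpolation=cv2.INTER_AREA))
E
```

```text
holder [ 0.65453252 -0.27742666  0.05      ] [ 0.66623833 -0.27787951  0.045     ]
handle [0.55675287 0.06043448 0.08615442]
base [0.55143944 0.06128203 0.025     ]
cup [0.472261   0.05999166 0.051     ] [0.48046562 0.06070319 0.051     ]
lens [0.47219275 0.2069266  0.1       ]
```

View pics/c1.png

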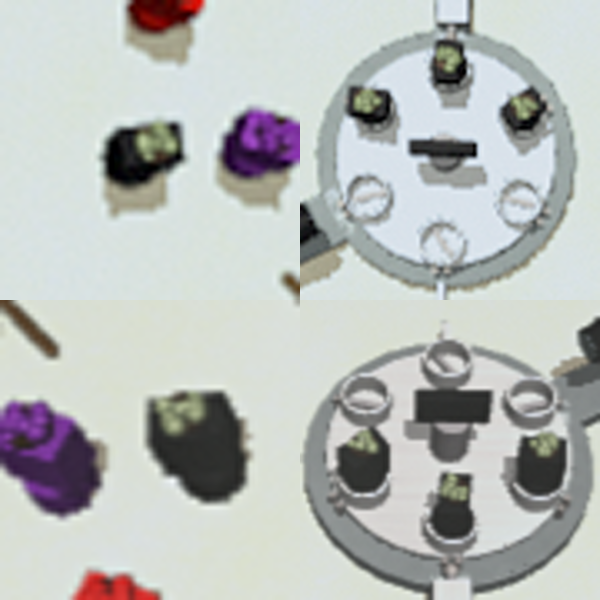

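The crop confirms a black holder with a green tuft, standing clear of the purple and red ones. Keys show as lines in the empty cups. I'll move over the holder for a close look with the wrist camera.

```bash
cat >> h.py <<'E'
def pose():
    s=robot.read_state(); return s,s['tool_pos'],Ro.from_rotvec(s['orientation'])
def to(X,yaw=None):
    """tool-frame shift (mm) to world TCP X, and tool x heading"""
    s,p,R=pose(); x=R.as_matrix()[:,0]
    print("t",round(s['t'],2),"pos",p.round(4),"q6",s['q'][5].round(3),"F",s['force'].round(1),"Tz",s['wrist_torque'].round(2),"open",round(s['opening'],4),"xhead",np.arctan2(x[1],x[0]).round(4),"tz",R.as_matrix()[:,2].round(3))
    if X is not None: print("shift mm",(R.inv().apply(np.asarray(X)-p)*1000).round(1))
E
python3 - <<'E'
from h import *
to([.63,-.278,.33])
c=viewer.get_calibration("wrist");s,p,R=pose()
o=-c['R'].T@c['t'];print("cam in tool",R.inv().apply(o-p),c['fx'],(R.as_matrix().T@c['R'].T).round(3))
E
```

```text
t 0.1 pos [ 0.2263 -0.5555  0.4038] q6 -0.085 F [-1.1 -1.   0.7] Tz [-0.03  0.02  0.02] open 0.0932 xhead 0.3868 tz [-0.     0.002 -1.   ]
shift mm [ 478.5 -104.6   74. ]
cam in tool [ 0.07061475 -0.00010603  0.01945362] 345.4058201405879 [[-0.001 -0.967 -0.255]
 [ 1.    -0.001 -0.   ]
 [-0.    -0.255  0.967]]
```

Emit:
apply_moves:
  deltas:
    - [93,[60,-13,5],0]
    - [93,[60,-13,5],0]
    - [93,[60,-13,5],0]
    - [93,[60,-13,5],0]
    - [93,[60,-13,10],0]
  grip_force: 15

```text
t: 0.72
tool_pos: [0.4811, -0.381, 0.3747]
orientation: [3.083, 0.604, 0.0]
force: [-0.0, -1.9, -0.2]
opening: 0.0931
```

Emit:
apply_moves:
  deltas:
    - [93,[60,-13,10],0]
    - [93,[60,-13,10],0]
    - [93,[50,-13,10],0]
    - [93,[0,0,5],0]
    - [93,[0,0,0],0]

```text
t: 1.35
tool_pos: [0.622, -0.2819, 0.3384]
orientation: [-3.082, -0.605, 0.003]
force: [-0.8, -0.2, 0.5]
opening: 0.0931
```

```bash
python3 - <<'E'
from h import *
to([.655,-.278,.33])
c=viewer.get_calibration("wrist");i=viewer.read_camera("wrist")
np.save("pics/cw1.npy",c,allow_pickle=True);cv2.imwrite("pics/w1.png",i)
print(proj(c,[.655,-.278,.03]))
E
```

```text
t 1.35 pos [ 0.622  -0.2819  0.3384] q6 0.683 F [-0.8 -0.2  0.5] Tz [-0.03 -0.    0.01] open 0.0931 xhead 0.3874 tz [-0.002  0.001 -1.   ]
shift mm [32.1  8.8  8.3]
(np.float64(267.0749310416482), np.float64(146.20613179929805))
```

View pics/w1.png

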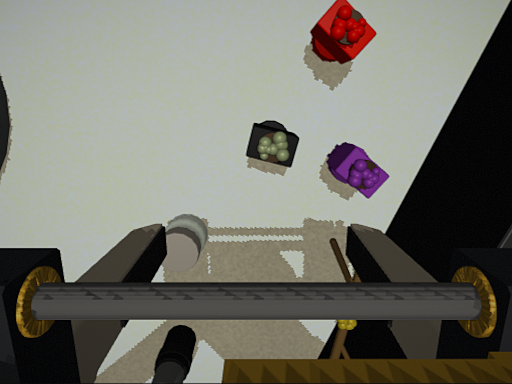

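```bash
python3 - <<'E'
from h import *
i=cv2.imread("pics/w1.png")[105:190,230:315]
j=cv2.resize(np.clip(i.astype(float)*2.5,0,255).astype('uint8'),(595,595),interpolation=cv2.INTER_NEAREST)
cv2.imwrite("pics/w1c.png",j)
E
```

```text
(no output)
```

View pics/w1c.png

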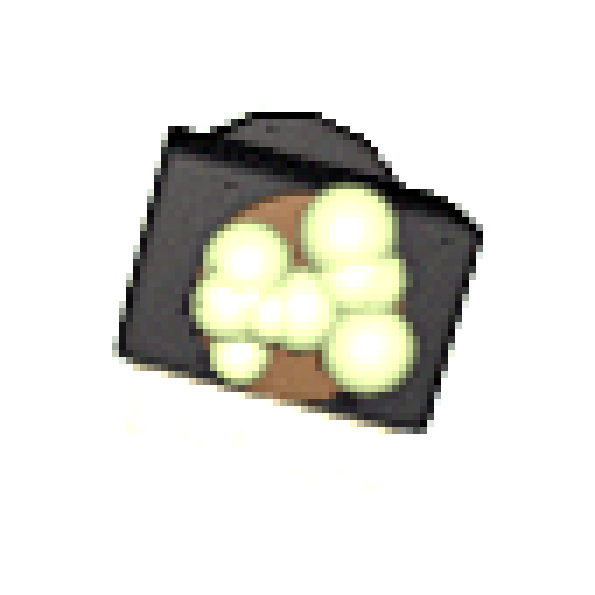

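```bash
python3 - <<'E'
from h import *
c=np.load("pics/cw1.npy",allow_pickle=True).item()
P=np.array([at_z(c,u/7+230-.5/7,v/7+105,.06) for u,v in[(163,147),(480,238),(427,432),(120,355)]])
e=np.roll(P,-1,0)-P
print(np.linalg.norm(e,axis=1),P.mean(0))
a=np.arctan2(e[:,1],e[:,0]);print("long heads",a[0],a[2],"short",a[1],a[3])
to([*P.mean(0)[:2],.04+.173])
t=viewer.get_calibration("top");print("jar",at_z(t,508*.64,316*.64,.05))
E
```

```text
[0.03507793 0.02161377 0.03438666 0.02261471] [ 0.65931084 -0.27962847  0.06      ]
long heads -1.4607168002678552 1.7089473819636911 short -2.993760172342974 0.17736985979277436
t 1.4 pos [ 0.6217 -0.2826  0.3392] q6 0.683 F [ 0.  -0.4  0.7] Tz [0.01 0.01 0.  ] open 0.0931 xhead 0.3863 tz [-0.001  0.    -1.   ]
shift mm [ 36.1  11.5 126.2]
jar [ 0.54212979 -0.23538283  0.05      ]
```

Emit:
apply_moves:
  deltas:
    - [60,[0,0,5],-0.165]
    - [60,[0,0,5],-0.165]
    - [60,[0,0,5],-0.165]
    - [60,[0,0,5],-0.165]
    - [60,[0,0,5],-0.165]

```text
t: 2.02
tool_pos: [0.6213, -0.2837, 0.3155]
orientation: [2.579, 1.793, 0.0]
force: [-0.3, 0.9, -0.2]
opening: 0.0602
```

Emit:
apply_moves:
  deltas:
    - [60,[0,0,5],-0.165]
    - [60,[0,0,5],-0.165]
    - [60,[0,0,5],-0.165]
    - [60,[0,0,0],0]

```text
t: 2.52
tool_pos: [0.6213, -0.2834, 0.3]
orientation: [-2.069, -2.364, 0.0]
force: [-0.5, -0.2, -0.1]
opening: 0.0602
```

```bash
python3 - <<'E'
from h import *
to([.6593,-.2796,.041+.167+.005])
E
```

```text
t 2.52 pos [ 0.6213 -0.2834  0.3   ] q6 -0.636 F [-0.5 -0.2 -0.1] Tz [-0.02 -0.06 -0.02] open 0.0602 xhead 1.7037 tz [-0. -0. -1.]
shift mm [-1.3 38.2 87. ]
```

Emit:
apply_moves:
  deltas:
    - [60,[-1,19,10],0]
    - [60,[0,19,20],0]
    - [60,[0,0,0],0]

```text
t: 2.9
tool_pos: [0.6598, -0.278, 0.2681]
orientation: [-2.068, -2.361, 0.001]
force: [-0.4, -0.1, -0.7]
opening: 0.0601
```

```bash
python3 - <<'E'
from h import *
to([.6593,-.2796,.213])
c=viewer.get_calibration("wrist");i=viewer.read_camera("wrist");np.save("pics/cw2.npy",c,allow_pickle=True)
u,v=proj(c,[.6593,-.2796,.06]);u=int(u)-50;v=int(v)-50;print(u,v)
v=max(v,0);j=np.clip(i[v:v+100,u:u+100].astype(float)*2.5,0,255).astype('uint8')
cv2.imwrite("pics/w2c.png",cv2.resize(j,None,fx=6,fy=6,interpolation=cv2.INTER_NEAREST));print(u,v)
E
```

```text
t 2.9 pos [ 0.6598 -0.278   0.2681] q6 -0.603 F [-0.4 -0.1 -0.7] Tz [-0.05 -0.13  0.02] open 0.0601 xhead 1.703 tz [-0.002  0.001 -1.   ]
shift mm [-1.6 -0.5 55.1]
205 177
205 177
```

View pics/w2c.png

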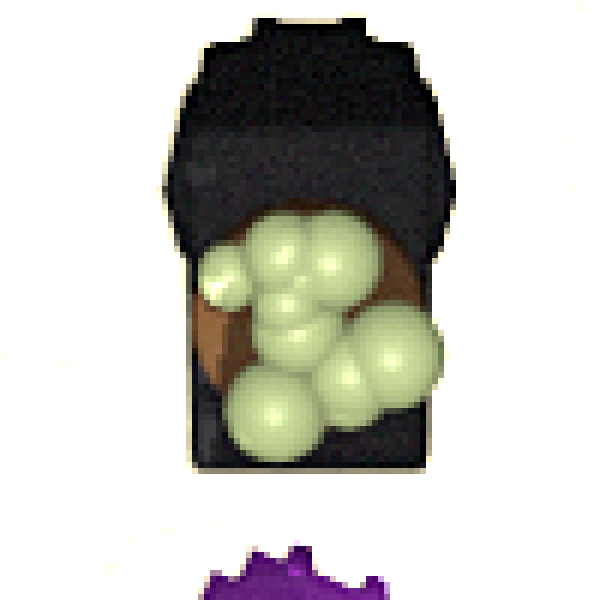

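Crop: the black holder is squarely aligned with the jaws, block edges at columns 237 and 276, rear top edge at row 255.

```bash
python3 - <<'E'
from h import *
c=np.load("pics/cw2.npy",allow_pickle=True).item();s,p,R=pose()
a=at_z(c,237-.2,255,.06);b=at_z(c,276.3,255,.06)
m=(a+b)/2;print(np.linalg.norm(a-b),m)
h=R.as_matrix()[:,0]*.018;print("centre",m+h,"tool rel",R.inv().apply(m+h-p)*1000)
to([*(m+h)[:2],.213])
E
```

```text
0.023455904449800443 [ 0.66224184 -0.29649772  0.06      ]
centre [ 0.65985701 -0.27865641  0.0600142 ] tool rel [ -0.54963961   0.51367309 209.22129798]
t 2.95 pos [ 0.6596 -0.2783  0.2692] q6 -0.604 F [-1.1 -0.1  0.2] Tz [-0.03 -0.13 -0.  ] open 0.0602 xhead 1.7037 tz [-0.002  0.001 -1.   ]
shift mm [-0.4  0.3 56.2]
```

Emit:
apply_moves:
  deltas:
    - [60,[-0.4,0.3,28],0]
    - [60,[0,0,28],0]
    - [22,[0,0,0],0]
    - [18,[0,0,0],0]
    - [18,[0,0,0],0]
  grip_force: 20

```text
t: 3.58
tool_pos: [0.6612, -0.2788, 0.2163]
orientation: [2.064, 2.364, 0.001]
force: [0.1, -0.9, -0.7]
opening: 0.0345
```

Emit:
apply_moves:
  deltas:
    - [18,[0,0,0],0]
    - [18,[0,0,-15],0]
    - [18,[0,0,-40],0]
    - [18,[0,0,-60],0]
    - [18,[0,0,0],0]

```text
t: 4.2
tool_pos: [0.6625, -0.2791, 0.3384]
orientation: [2.057, 2.357, 0.005]
force: [-0.3, -0.0, -1.2]
opening: 0.0239
```

```bash
python3 - <<'E'
from h import *
to([.477,.06,.33])
E
```

```text
t 4.2 pos [ 0.6625 -0.2791  0.3384] q6 -0.606 F [-0.3 -0.  -1.2] Tz [-0.03 -0.09 -0.  ] open 0.0239 xhead 1.7068 tz [ 0.012 -0.006 -1.   ]
shift mm [ 361.1 -137.8    4.1]
```

Emit:
apply_moves:
  deltas:
    - [18,[54,-28,0],0]
    - [18,[54,-28,0],0]
    - [18,[54,-28,0],0]
    - [18,[54,-28,0],0]
    - [18,[54,-26,0],0]

```text
t: 4.82
tool_pos: [0.4858, -0.028, 0.329]
orientation: [2.065, 2.367, 0.001]
force: [0.3, 0.1, -0.2]
opening: 0.024
```

Emit:
apply_moves:
  deltas:
    - [18,[0,0,0],0]
    - [18,[0,0,0],0]

```text
t: 5.08
tool_pos: [0.4875, -0.0295, 0.3295]
orientation: [2.063, 2.367, 0.001]
force: [0.8, 0.1, -0.3]
opening: 0.0239
```

```bash
python3 - <<'E'
from h import *
to([.477,.06,.33])
c=viewer.get_calibration("wrist");i=viewer.read_camera("wrist");np.save("pics/cw3.npy",c,allow_pickle=True);cv2.imwrite("pics/w3.png",i)
print(proj(c,[.477,.06,.03]),proj(c,[.554,.06,.1]))
cv2.imwrite("pics/w3b.png",cv2.resize(i,(800,600),interpolation=cv2.INTER_CUBIC))
E
```

```text
t 5.08 pos [ 0.4875 -0.0295  0.3295] q6 -0.302 F [ 0.8  0.1 -0.3] Tz [-0.15 -0.14  0.03] open 0.0239 xhead 1.7077 tz [ 0.002 -0.001 -1.   ]
shift mm [90.1  1.8 -0.6]
(np.float64(257.4440235477542), np.float64(72.61662968750306)) (np.float64(389.32252109492475), np.float64(82.50911252792302))
```

View pics/w3b.png

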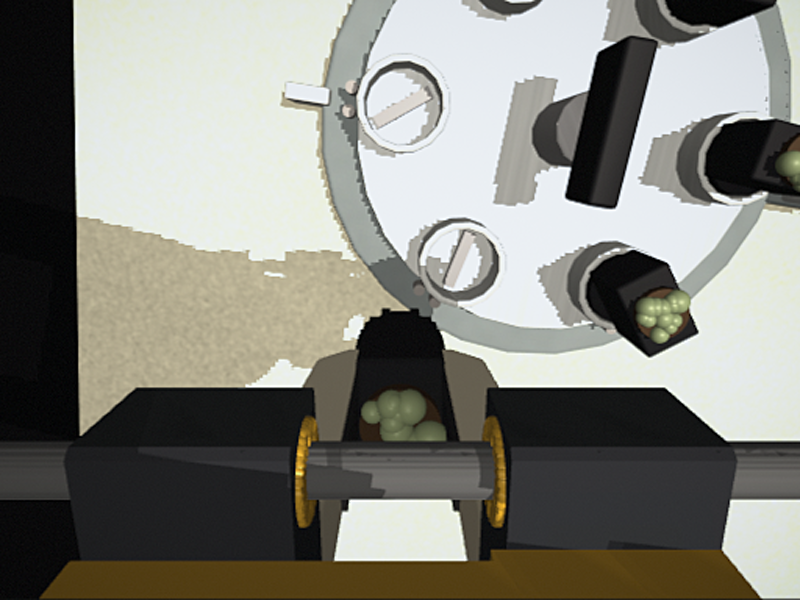

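The loading cup's rim is centred at about (402,103), and the key is clearly visible from (374,124) to (429,95). The handle's top face has corners (624,37), (657,40), (612,208) and (567,200).

```bash
python3 - <<'E'
from h import *
c=np.load("pics/cw3.npy",allow_pickle=True).item();k=.64
w=lambda u,v,z:at_z(c,u*k,v*k,z)
L,Rr,T,B=[w(u,v,.051) for u,v in[(355,103),(450,103),(402,53),(402,153)]]
print("rim",np.linalg.norm(L-Rr),np.linalg.norm(T-B),(L+Rr+T+B)/4)
for a,b in[((369,120),(425,90)),((379,129),(432,100)),((374,124.5),(428.5,95))]:
    A,C=w(*a,.036),w(*b,.036);d=C-A;print("key",np.linalg.norm(d),(A+C)/2,np.arctan2(d[1],d[0]))
H=np.array([w(u,v,.105) for u,v in[(624,37),(657,40),(612,208),(567,200)]])
print("handle",H.mean(0),np.linalg.norm(np.roll(H,-1,0)-H,axis=1));
for d in(H[0]-H[3],H[1]-H[2]):print(np.arctan2(d[1],d[0]))
# rim fit by bright ring: refine key by segmentation
i=cv2.imread("pics/w3.png");j=i[30:102,224:294]
cv2.imwrite("pics/w3c.png",cv2.resize(j,None,fx=8,fy=8,interpolation=cv2.INTER_NEAREST))
E
```

```text
rim 0.04305601443023337 0.04282708341988824 [0.47651997 0.06273941 0.051     ]
key 0.030141644880130464 [0.47392238 0.06299725 0.036     ] 0.6038924478065604
key 0.028753626076082756 [0.47856657 0.05926424 0.036     ] 0.6150479081417889
key 0.02944849231706919 [0.47623956 0.06113473 0.036     ] 0.6093457806685392
handle [0.55389788 0.06136254 0.105     ] [0.01165862 0.05892698 0.01743091 0.05816459]
1.4375958078860234
1.5377433640805156
```

View pics/w3c.png

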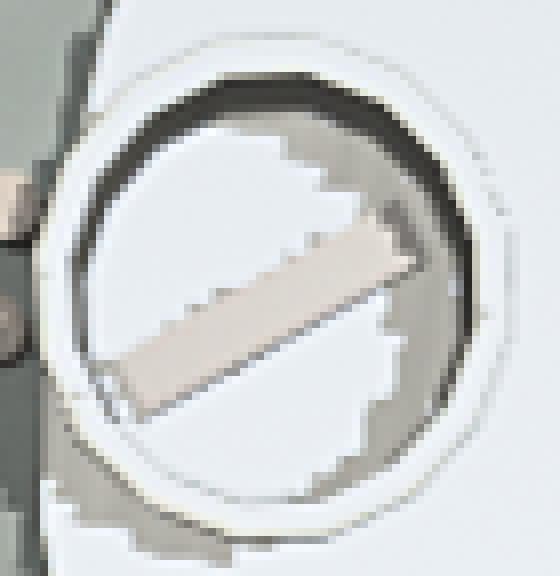

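The key lies at heading about 0.61 rad and the cup centre is about (0.4768, 0.0625). I'll turn the tool to that heading and move over the cup.

Emit:
apply_moves:
  deltas:
    - [18,[0,0,0],0.184]
    - [18,[0,0,0],0.184]
    - [18,[0,0,0],0.184]
    - [18,[0,0,0],0.184]
    - [18,[0,0,0],0.184]

```text
t: 5.75
tool_pos: [0.4881, -0.0308, 0.3289]
orientation: [2.906, 1.193, 0.0]
force: [0.4, -0.8, -0.7]
opening: 0.0239
```

Emit:
apply_moves:
  deltas:
    - [18,[0,0,0],0.182]
    - [18,[0,0,0],0]
    - [18,[0,0,0],0]

```text
t: 6.12
tool_pos: [0.4876, -0.0301, 0.3288]
orientation: [2.998, 0.94, -0.0]
force: [0.4, 0.5, -0.7]
opening: 0.0238
```

```bash
python3 - <<'E'
from h import *
to([.4768,.0625,.28])
E
```

```text
t 6.12 pos [ 0.4876 -0.0301  0.3288] q6 0.796 F [ 0.4  0.5 -0.7] Tz [-0.04 -0.06  0.02] open 0.0238 xhead 0.6079 tz [-0. -0. -1.]
shift mm [ 44.  -82.2  48.7]
```

Emit:
apply_moves:
  deltas:
    - [18,[22,-41,10],0]
    - [18,[22,-41,20],0]
    - [18,[0,0,15],0]
    - [18,[0,0,0],0]
    - [18,[0,0,0],0]

```text
t: 6.75
tool_pos: [0.4773, 0.0621, 0.2844]
orientation: [2.999, 0.935, 0.001]
force: [-0.2, -0.7, -0.3]
opening: 0.0239
```

```bash
python3 - <<'E'
from h import *
to([.4768,.0625,.265])
i=viewer.read_camera("wrist");cv2.imwrite("pics/w4.png",i)
cv2.imwrite("pics/w4b.png",cv2.resize(np.clip(i[120:320,130:380].astype(float)*1.5,0,255).astype('uint8'),(750,600),interpolation=cv2.INTER_CUBIC))
E
```

```text
t 6.75 pos [0.4773 0.0621 0.2844] q6 0.989 F [-0.2 -0.7 -0.3] Tz [-0.    0.02 -0.03] open 0.0239 xhead 0.6046 tz [ 0.001 -0.    -1.   ]
shift mm [-0.1 -0.6 19.4]
```

View pics/w4b.png

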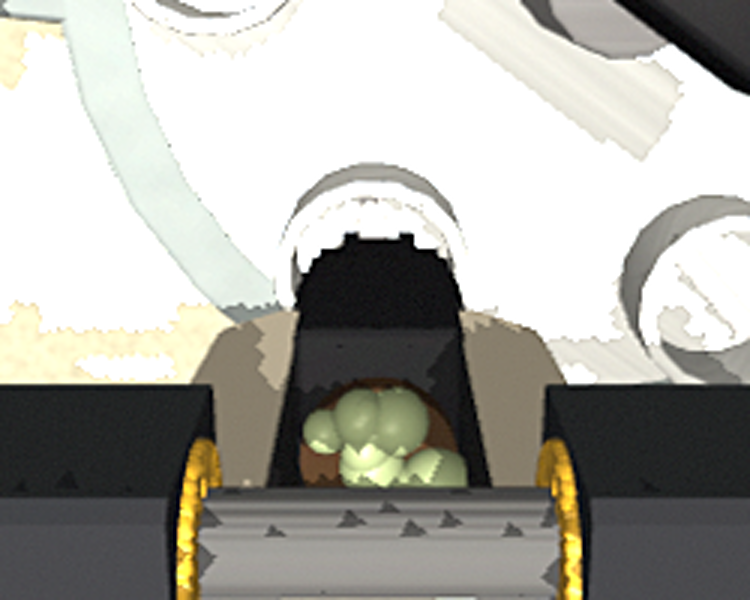

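The holder is over the cup and about 1 mm to the right of it in the view (foot centre 380, cup centre about 374). I'll shift -0.8 mm in tool y and descend gently.

Emit:
apply_moves:
  deltas:
    - [18,[0,-0.8,10],0]
    - [18,[0,0,5],0]
    - [18,[0,0,3],0]
    - [18,[0,0,2],0]

```text
t: 7.3
tool_pos: [0.4763, 0.0636, 0.2635]
orientation: [-2.999, -0.936, 0.0]
force: [-0.5, -0.1, -0.6]
opening: 0.024
```

Emit:
apply_moves:
  deltas:
    - [18,[0,0,2],0]
    - [18,[0,0,1],0]

```text
t: 7.55
tool_pos: [0.4763, 0.0637, 0.2607]
orientation: [2.999, 0.936, 0.0]
force: [0.3, 0.4, -0.6]
opening: 0.0235
```

Emit:
apply_moves:
  deltas:
    - [18,[0,0,1.5],0]
    - [18,[0,0,1.5],0]

```text
t: 7.8
tool_pos: [0.4764, 0.0637, 0.2577]
orientation: [2.999, 0.936, 0.0]
force: [-0.1, -0.8, -0.6]
opening: 0.0234
```

Emit:
apply_moves:
  deltas:
    - [18,[0,0,1.5],0]
    - [18,[0,0,1.5],0]

```text
t: 8.05
tool_pos: [0.4763, 0.0637, 0.2546]
orientation: [2.999, 0.936, -0.0]
force: [-0.5, 0.9, -0.7]
opening: 0.0239
```

Emit:
apply_moves:
  deltas:
    - [18,[0,0,1.5],0]
    - [18,[0,0,1],0]

```text
t: 8.3
tool_pos: [0.4763, 0.0637, 0.2521]
orientation: [-2.999, -0.935, 0.0]
force: [-0.3, -0.6, -0.5]
opening: 0.0238
```

Emit:
apply_moves:
  deltas:
    - [18,[0,0,1],0]
    - [18,[0,0,1],0]

```text
t: 8.55
tool_pos: [0.4764, 0.0636, 0.2503]
orientation: [2.999, 0.936, 0.0]
force: [0.4, 0.9, -0.6]
opening: 0.0237
```

Emit:
apply_moves:
  deltas:
    - [18,[0,0,0.7],0]
    - [18,[0,0,0.5],0]

```text
t: 8.8
tool_pos: [0.4764, 0.0636, 0.2491]
orientation: [2.999, 0.936, 0.0]
force: [0.9, -0.4, 0.3]
opening: 0.0241
```

Emit:
apply_moves:
  deltas:
    - [18,[0,0,0.5],0]
    - [18,[0,0,0.5],0]

```text
t: 9.05
tool_pos: [0.4764, 0.0636, 0.2481]
orientation: [2.999, 0.936, 0.0]
force: [0.5, -0.0, -0.2]
opening: 0.024
```

Emit:
apply_moves:
  deltas:
    - [18,[0,0,0.5],0]
    - [18,[0,0,0.5],0]

```text
t: 9.3
tool_pos: [0.4764, 0.0637, 0.2471]
orientation: [2.999, 0.936, 0.0]
force: [0.7, -1.2, 0.2]
opening: 0.0239
```

Emit:
apply_moves:
  deltas:
    - [18,[0,0,0.5],0]
    - [18,[0,0,0.5],0]

```text
t: 9.55
tool_pos: [0.4764, 0.0636, 0.2461]
orientation: [2.999, 0.936, 0.0]
force: [1.6, -1.3, -0.2]
opening: 0.024
```

Emit:
apply_moves:
  deltas:
    - [18,[0,0,0.5],0]
    - [18,[0,0,0.5],0]

```text
t: 9.8
tool_pos: [0.4764, 0.0636, 0.2451]
orientation: [2.999, 0.936, 0.0]
force: [0.9, -1.8, 0.9]
opening: 0.0241
```

Emit:
apply_moves:
  deltas:
    - [18,[0,0,0.5],0]
    - [18,[0,0,0.5],0]

```text
t: 10.05
tool_pos: [0.4765, 0.0637, 0.2449]
orientation: [2.999, 0.936, 0.0]
force: [-4.9, -1.1, 12.6]
opening: 0.0239
```

Emit:
apply_moves:
  deltas:
    - [18,[0,0,0.4],0]
    - [18,[0,0,0.4],0]

```text
t: 10.3
tool_pos: [0.4766, 0.0637, 0.2449]
orientation: [2.999, 0.936, 0.0]
force: [-8.2, -1.6, 20.1]
opening: 0.0237
```

Emit:
apply_moves:
  deltas:
    - [18,[0,0,-0.8],0]
    - [18,[0,0,0],0]

```text
t: 10.55
tool_pos: [0.4765, 0.0637, 0.245]
orientation: [2.999, 0.936, 0.0]
force: [-3.3, -1.7, 10.4]
opening: 0.0236
```

Emit:
apply_moves:
  deltas:
    - [18,[0,0,0],0.03]
    - [18,[0,0,0],0.03]

```text
t: 10.8
tool_pos: [0.4767, 0.0636, 0.245]
orientation: [3.025, 0.844, 0.002]
force: [-1.1, -2.0, 7.3]
opening: 0.0242
```

```bash
python3 - <<'E'
from h import *
to([.4768,.0625,.2435])
E
```

```text
t 10.8 pos [0.4767 0.0636 0.245 ] q6 1.053 F [-1.1 -2.   7.3] Tz [-0.43  0.21  0.33] open 0.0242 xhead 0.5442 tz [ 0.001 -0.    -1.   ]
shift mm [-0.5  1.   1.5]
```

Torque of 0.33 N m on a 0.06 rad twist means the slot is over the key. I'll centre the twist and wiggle with a light press.

Emit:
apply_moves:
  deltas:
    - [18,[0,0,0],-0.03]
    - [18,[0,0,0],-0.03]
    - [18,[0,0,0],-0.03]
    - [18,[0,0,0],-0.03]

```text
t: 11.3
tool_pos: [0.4768, 0.0638, 0.245]
orientation: [2.969, 1.026, 0.002]
force: [-0.5, -2.1, 5.9]
opening: 0.0236
```

```bash
python3 - <<'E'
from h import *
to(None)
E
```

```text
t 11.3 pos [0.4768 0.0638 0.245 ] q6 0.931 F [-0.5 -2.1  5.9] Tz [-0.25  0.03 -0.09] open 0.0236 xhead 0.6656 tz [ 0.002  0.    -1.   ]
```

Emit:
apply_moves:
  deltas:
    - [18,[0,0,0],0.03]
    - [18,[0,0,0],0.03]

```text
t: 11.55
tool_pos: [0.4768, 0.0638, 0.245]
orientation: [2.999, 0.934, 0.003]
force: [-0.1, 0.1, 6.8]
opening: 0.0237
```

```bash
python3 - <<'E'
from h import *
to(None)
E
```

```text
t 11.55 pos [0.4768 0.0638 0.245 ] q6 0.993 F [-0.1  0.1  6.8] Tz [-0.05  0.1   0.07] open 0.0237 xhead 0.6039 tz [ 0.002  0.    -1.   ]
```

Emit:
apply_moves:
  deltas:
    - [18,[0,0,-0.4],-0.02]
    - [18,[0,0,0],0]
    - [40,[0,0,0],0]
    - [40,[0,0,0],0]
    - [40,[0,0,-5],0]

```text
t: 12.18
tool_pos: [0.4758, 0.0637, 0.2488]
orientation: [-2.989, -0.965, 0.003]
force: [0.2, 0.1, 0.4]
opening: 0.0398
```

Emit:
apply_moves:
  deltas:
    - [40,[0,0,-30],0]
    - [40,[0,0,-50],0]
    - [40,[-40,0,-20],0]
    - [40,[-40,0,0],0]
    - [40,[0,0,0],0]

```text
t: 12.8
tool_pos: [0.4102, 0.016, 0.3498]
orientation: [2.99, 0.963, 0.001]
force: [0.5, 0.6, 0.5]
opening: 0.0403
```

```bash
python3 - <<'E'
from h import *
to([.4768,.0638,.35])
c=viewer.get_calibration("wrist");i=viewer.read_camera("wrist");np.save("pics/cw5.npy",c,allow_pickle=True);cv2.imwrite("pics/w5.png",i)
print(proj(c,[.4768,.0638,.09]),proj(c,[.554,.0625,.105]))
cv2.imwrite("pics/w5b.png",cv2.resize(np.clip(i.astype(float)*1.3,0,255).astype('uint8'),(800,600),interpolation=cv2.INTER_CUBIC))
E
```

```text
t 12.8 pos [0.4102 0.016  0.3498] q6 0.862 F [0.5 0.6 0.5] Tz [ 0.01 -0.02  0.03] open 0.0403 xhead 0.6231 tz [ 0.001 -0.    -1.   ]
shift mm [82.   0.1 -0.2]
(np.float64(255.7112290614308), np.float64(81.66977206421672)) (np.float64(335.46098433917), np.float64(-32.12042168175378))
```

View pics/w5b.png

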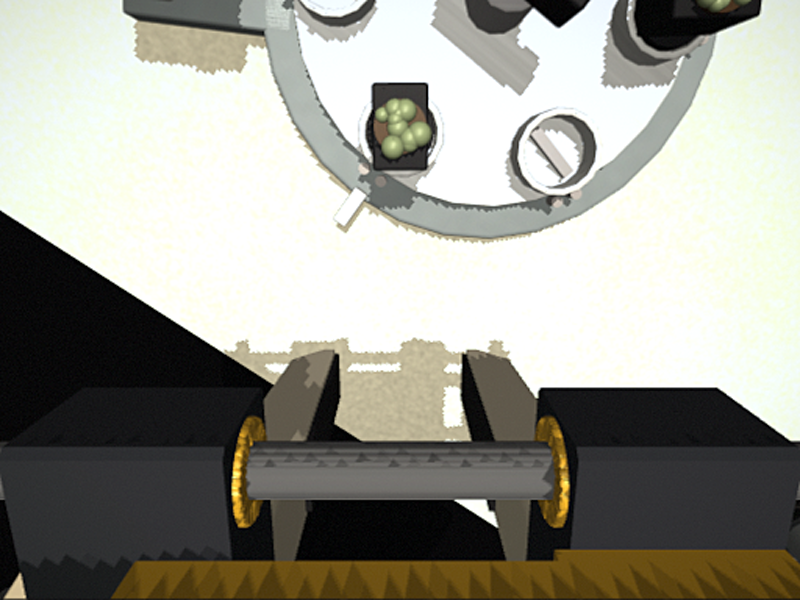

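The holder stands upright in the loading cup, at (400,128) in the 800-wide view. The neighbouring empty cup shows its key, and the wheel has not turned. Next I'll align with the handle, checking seated height against the expected projection first.

Emit:
apply_moves:
  deltas:
    - [40,[0,0,0],-0.186]
    - [40,[0,0,0],-0.186]
    - [40,[0,0,0],-0.186]
    - [40,[0,0,0],-0.186]
    - [40,[0,0,0],-0.186]

```text
t: 13.48
tool_pos: [0.4121, 0.0174, 0.3493]
orientation: [-2.231, -2.211, -0.0]
force: [0.0, 0.2, 0.2]
opening: 0.0404
```

```bash
python3 - <<'E'
from h import *
c=np.load("pics/cw5.npy",allow_pickle=True).item()
h=.625;y=np.array([np.cos(h),np.sin(h),0]);x=np.array([-np.sin(h),np.cos(h),0])
for dz in(0,.006):
    C=np.array([.4768,.0635,.09+dz]);q=[np.array(proj(c,C+a*.012*x+b*.018*y))/.64 for a,b in[(1,1),(-1,1),(-1,-1),(1,-1)]]
    print(dz,np.round(q,1).tolist())
to([.556,.0615,.34])
E
```

```text
0 [[371.2, 82.9], [428.8, 82.7], [427.9, 171.4], [372.6, 171.6]]
0.006 [[370.5, 81.0], [429.5, 80.8], [428.6, 171.8], [371.9, 172.0]]
t 13.47 pos [0.4121 0.0174 0.3493] q6 -0.073 F [0.  0.2 0.2] Tz [-0.05 -0.12  0.03] open 0.0404 xhead 1.5615 tz [-0.  0. -1.]
shift mm [ 45.4 143.5   9.3]
```

Observed block edges (372–428, 83–170) match the fully home prediction rather than the 6 mm high one.

Emit:
apply_moves:
  deltas:
    - [40,[15,48,0],0]
    - [40,[15,48,0],0]
    - [40,[15,47,0],0]
    - [40,[0,0,5],0]
    - [40,[0,0,0],0]

```text
t: 14.1
tool_pos: [0.555, 0.06, 0.3429]
orientation: [-2.237, -2.203, 0.003]
force: [-0.2, -0.3, 0.2]
opening: 0.0396
```

```bash
python3 - <<'E'
from h import *
to([.556,.0615,.258])
c=viewer.get_calibration("wrist");i=viewer.read_camera("wrist");np.save("pics/cw6.npy",c,allow_pickle=True);cv2.imwrite("pics/w6.png",i)
cv2.imwrite("pics/w6b.png",cv2.resize(np.clip(i.astype(float)*1.8,0,255).astype('uint8'),(800,600),interpolation=cv2.INTER_CUBIC))
print([np.round(np.array(proj(c,[.556+a,.0615+b,.105]))/.64) for a,b in[(.006,.03),(.006,-.03),(-.006,.03),(-.006,-.03)]])
E
```

```text
t 14.1 pos [0.555  0.06   0.3429] q6 0.031 F [-0.2 -0.3  0.2] Tz [ 0.01 -0.11 -0.03] open 0.0396 xhead 1.5555 tz [-0.003  0.    -1.   ]
shift mm [ 1.5  1.2 84.9]
[array([417., 253.]), array([418., 389.]), array([388., 254.]), array([391., 389.])]
```

View pics/w6b.png

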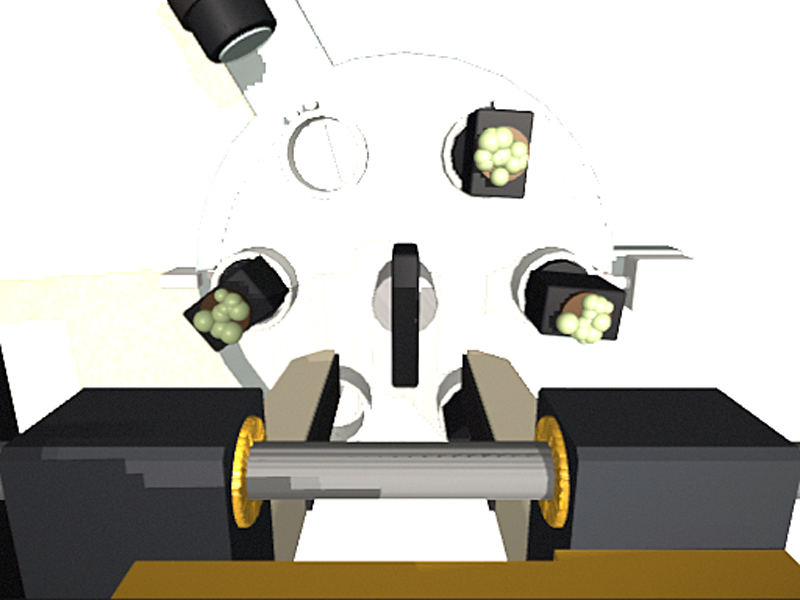

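The handle's top face spans (391–419, 252–386), matching the prediction. All is as expected. I'll descend, grip and turn.

Emit:
apply_moves:
  deltas:
    - [40,[2,1.5,30],0]
    - [40,[0,0,30],0]
    - [40,[0,0,25],0]
    - [40,[0,0,0],0]
    - [20,[0,0,0],0]
  grip_force: 40

```text
t: 14.78
tool_pos: [0.5568, 0.0615, 0.2612]
orientation: [2.238, 2.202, 0.002]
force: [0.5, 0.0, 0.1]
opening: 0.0342
```

Emit:
apply_moves:
  deltas:
    - [8,[0,0,0],0]
    - [8,[0,0,0],0]
    - [8,[0,0,0],0]
    - [8,[0,0,0],0]

```text
t: 15.28
tool_pos: [0.5565, 0.0617, 0.2613]
orientation: [-2.239, -2.204, 0.0]
force: [-8.9, -0.5, 11.3]
opening: 0.0117
```

```bash
python3 - <<'E'
from h import *
to(None)
E
```

```text
t 15.28 pos [0.5565 0.0617 0.2613] q6 0.035 F [-8.9 -0.5 11.3] Tz [-0.04  1.58  0.01] open 0.0117 xhead 1.555 tz [-0.  0. -1.]
```

Emit:
apply_moves:
  deltas:
    - [8,[0,-0.5,-0.5],0.1]
    - [8,[0,0,0],0.1]
    - [8,[0,0,0],0.1]
    - [8,[0,0,0],0.1]
    - [8,[0,0,0],0.1]

```text
t: 15.9
tool_pos: [0.5563, 0.0617, 0.2614]
orientation: [2.717, 1.577, 0.001]
force: [-3.8, 0.5, 5.3]
opening: 0.0116
```

```bash
python3 - <<'E'
from h import *
to(None)
E
```

```text
t 15.9 pos [0.5563 0.0617 0.2614] q6 0.538 F [-3.8  0.5  5.3] Tz [-0.04  0.73  0.06] open 0.0116 xhead 1.0516 tz [ 0.001  0.    -1.   ]
```

Emit:
apply_moves:
  deltas:
    - [8,[0,0,0],0.12]
    - [8,[0,0,0],0.12]
    - [8,[0,0,0],0.12]
    - [8,[0,0,0],0.1]
    - [8,[0,0,0],0.05]

```text
t: 16.52
tool_pos: [0.5563, 0.0617, 0.2613]
orientation: [3.026, 0.843, 0.001]
force: [-4.2, 0.8, 5.2]
opening: 0.0121
```

```bash
python3 - <<'E'
from h import *
to(None)
E
```

```text
t 16.52 pos [0.5563 0.0617 0.2613] q6 1.046 F [-4.2  0.8  5.2] Tz [-0.01  0.69  0.72] open 0.0121 xhead 0.5435 tz [ 0.001 -0.    -1.   ]
```

Emit:
apply_moves:
  deltas:
    - [8,[0,0,0],0]

```text
t: 16.65
tool_pos: [0.5563, 0.0617, 0.2614]
orientation: [-3.026, -0.843, -0.001]
force: [-4.1, -0.1, 5.9]
opening: 0.0118
```

```bash
python3 - <<'E'
from h import *
to(None)
i=viewer.read_camera("top")
np.save("pics/t2.npy",i)
cv2.imwrite("pics/t2.png",cv2.resize(i[150:245,180:280],(800,760),interpolation=cv2.INTER_CUBIC)[:600])
E
```

```text
t 16.65 pos [0.5563 0.0617 0.2614] q6 1.046 F [-4.1 -0.1  5.9] Tz [ 0.04  0.78 -0.61] open 0.0118 xhead 0.5436 tz [ 0.001  0.    -1.   ]
```

Emit:
apply_moves:
  deltas:
    - [8,[0,0,0],0.02]
    - [8,[0,0,0],0.015]
    - [8,[0,0,0],0]

```text
t: 17.08
tool_pos: [0.5563, 0.0617, 0.2614]
orientation: [3.04, 0.792, 0.001]
force: [-4.4, -0.1, 5.2]
opening: 0.0116
```

```bash
python3 - <<'E'
from h import *
to(None)
E
```

```text
t 17.07 pos [0.5563 0.0617 0.2614] q6 1.08 F [-4.4 -0.1  5.2] Tz [ 0.07  0.77 -0.02] open 0.0116 xhead 0.5097 tz [ 0.001  0.    -1.   ]
```

Turned 1.045 rad with zero torque, so it's in the click. Now I'll let go and rise.

Emit:
apply_moves:
  deltas:
    - [40,[0,0,0],0]
    - [40,[0,0,0],0]
    - [40,[0,0,0],0]
    - [40,[0,0,-20],0]
    - [40,[0,0,-40],0]

```text
t: 17.7
tool_pos: [0.5551, 0.0618, 0.3191]
orientation: [-3.038, -0.792, 0.008]
force: [0.9, -0.5, 0.2]
opening: 0.0398
```

Emit:
apply_moves:
  deltas:
    - [40,[-20,0,-50],0]
    - [40,[-40,0,-20],0]
    - [40,[-40,0,0],0]
    - [40,[0,0,0],0]
    - [40,[0,0,0],0]

```text
t: 18.32
tool_pos: [0.4691, 0.013, 0.3907]
orientation: [-3.04, -0.792, -0.002]
force: [0.3, 0.4, 0.2]
opening: 0.0398
```

```bash
python3 - <<'E'
from h import *
to(None)
c=viewer.get_calibration("wrist");i=viewer.read_camera("wrist")
C=np.array([.5565,.062,0])
for w in(.97,1.047,1.12):
    a=np.pi-w; P=C+[.08*np.cos(a),.08*np.sin(a),0]
    h=.625-w;y=np.array([np.cos(h),np.sin(h),0]);x=np.array([-np.sin(h),np.cos(h),0])
    for dz in(0,.006):
        print(w,dz,[(np.array(proj(c,P+[0,0,.09+dz]+p*.012*x+q*.018*y))/.64).round(0).tolist() for p,q in[(1,1),(-1,1),(-1,-1),(1,-1)]])
    b=np.array([np.cos(np.pi/2-w),np.sin(np.pi/2-w),0]);print(" handle ends",[(np.array(proj(c,C+[0,0,.105]+s*b*.03))/.64).round(0).tolist() for s in(1,-1)])
cv2.imwrite("pics/w7b.png",cv2.resize(np.clip(i.astype(float)*1.8,0,255).astype('uint8'),(800,600),interpolation=cv2.INTER_CUBIC))
E
```

```text
t 18.32 pos [0.4691 0.013  0.3907] q6 0.979 F [0.3 0.4 0.2] Tz [-0.05 -0.05 -0.04] open 0.0398 xhead 0.5096 tz [ 0.001  0.    -1.   ]
0.97 0 [[246.0, 64.0], [281.0, 103.0], [230.0, 153.0], [195.0, 115.0]]
0.97 0.006 [[243.0, 62.0], [279.0, 102.0], [226.0, 153.0], [191.0, 114.0]]
 handle ends [[393.0, 19.0], [405.0, 156.0]]
1.047 0 [[248.0, 51.0], [280.0, 94.0], [225.0, 139.0], [193.0, 98.0]]
1.047 0.006 [[245.0, 49.0], [278.0, 92.0], [221.0, 139.0], [188.0, 97.0]]
 handle ends [[398.0, 19.0], [400.0, 157.0]]
1.12 0 [[251.0, 39.0], [280.0, 84.0], [221.0, 126.0], [191.0, 82.0]]
1.12 0.006 [[247.0, 36.0], [277.0, 83.0], [217.0, 125.0], [187.0, 81.0]]
 handle ends [[403.0, 19.0], [396.0, 156.0]]
```

View pics/w7b.png

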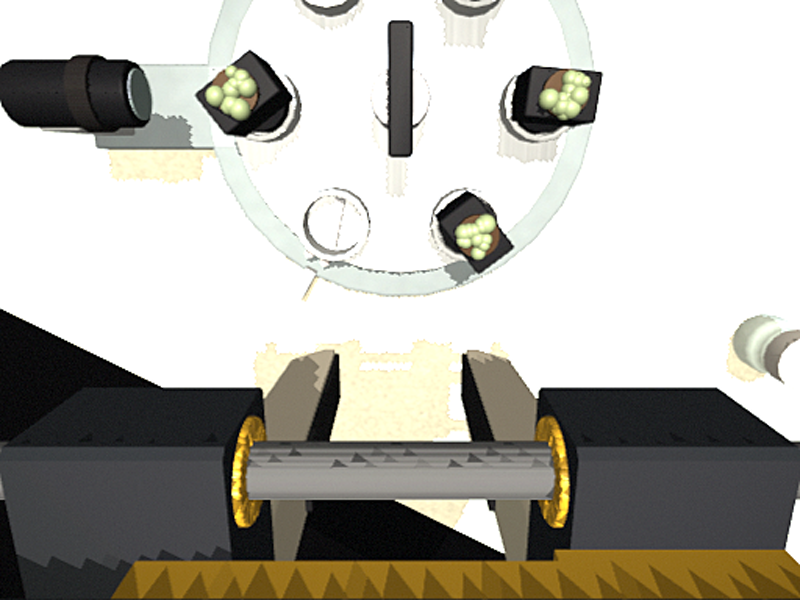

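The lens is at (140,92) and the holder stands right before it at (245,95). The handle runs from (400,20) to (400,156), matching a wheel angle of 1.047 rad. The holder's left and top corners, (197,97) and (250,52), fit the home prediction better than the 6 mm high one. The gripper is clear, so I'll hand in.

```bash
python3 -c "
from plant import order
print(order.close_job())"
```

```text
the job is handed in; nothing more can be done
None
```

I put the lichen holder into the loading cup, turned the wheel one click clockwise and let go. The job is handed in at about 18 s of the 72 s allowed; no verdict is reported.

- **Seating:** The wrist camera showed the key at about 0.61 rad, so I lined the slot up with it before lowering. The floor press briefly reached about 20 N, above the gentle 5 N but below the 35 N limit, so I backed off to 6–7 N. Twisting 0.06 rad gave 0.33 N m of resistance, which showed the slot was over the key.
- **Height check:** The floor was reached about 1.7 mm higher than I expected from the grasp height. The later camera views fitted the fully home position, not the one resting on the key.
- **Wheel:** I turned the handle 1.045 rad, and the twisting torque had dropped to zero before I let go.
- **Final picture:** The handle matches a wheel angle of 1.047 rad and the holder stands in front of the lens. Three of its top corners fit the home position within a few pixels. The fourth was about 15 pixels off, probably because a side face blurred that edge.
- **Left clear:** The gripper was open, clear of everything and reading no force at the end. I gave the bystanders a wide berth but did not measure their positions again.

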